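Set the purge flow and hold the leak-test pot's bayonet lid half-way to its lock

ROBOT

A 6-joint arm with a two-finger parallel gripper is mounted at the origin on the work surface. World frame = base frame: x ahead of the robot, y to its left, z up, the work surface at z = 0. Lengths are in m, angles in rad, forces in N, time in s.
With the tool pointing down it reaches from about 0.35 to 0.975 m from the base axis. Payload 4.9 kg.
Tool frame: the origin (TCP) lies on the centre line of the jaws, within the pads' length; the fingertips stand robot.finger_overhang ahead of it and the grasp point (between the pads) lies 8 mm behind it (robot.finger_overhang is the distance from the TCP to the fingertips, in m); z points along the fingers, y is the direction in which the jaws open and shut (so a half turn about z gives the same grasp; the last joint's range is limited). The gripper opens to 85 mm and grips with 20 to 120 N. Pads are 22 mm wide; open, the fingers measure 114 mm over their backs; the gripper's body (76 mm by 85 mm) begins 54 mm behind the grasp point. The pads swing forward as they close: fully open they stand 13 mm farther back than shut.
Start: joints at [1.137, 0.053, 1.613, -0, 1.476, -0.119], TCP at [0.194, 0.594, 0.242] pointing down, gripper open.
Joint ranges: [-3.01, 3.01], [-1.01, 2.22], [0.06, 2.58], [-1.02, 4.17], [0.09, 2.62], [-3.14, 3.14]. Speed limits (rad/s): [2.57, 2.57, 3.14, 3.14, 3.14, 3.14].

INTERFACE

Orientations are given as [roll, pitch, yaw] about the fixed x, y, z axes, in that order (R = Rz(yaw) Ry(pitch) Rx(roll)).
In Python, from station import robot gives the robot as it stands.
- The arm moves only by the shell command python3 -m jog 'ROWS' [FORCE]. ROWS is text: rows parted by semicolons, each of 7 numbers parted by spaces: the shift along the tool's x, y, z in m, then the turn, a rotation vector about the tool's x, y, z in degrees, then the closure, from 0 (fully open) to 1 (shut). In form: tx ty tz ax ay az gripper; .... A call has 1 to 5 rows; each row is the pose to reach, as a shift and turn from the pose measured when the call began, along the tool's axes at that moment; what a row does not reach only later rows make up. A row lasts 1/12 s, in which the tool goes at most 41.7 mm and 7.16 degrees, less where a joint would pass 70% of its speed; a pose out of reach is approached as far as the arm can. A call with a gripper value outside its range is refused whole. The fingers move at their own pace and stop on an object; FORCE is the grip in N (left out, the last holds). Time passes only in rows, so rows that repeat a pose let the fingers close. It gives the time, the measured TCP pose, the force and the opening at its end, in the units of the state.
- robot.sense(): the state, without advancing time (a new reading comes with each control period).
- robot.camera(name): name is "scene" or "top" or "wrist"; returns the picture (420x560x3 uint8, blue, green, red); there is no depth.
- robot.calibration(name): a dict with "fx", "fy", "cx", "cy" (pixels), "k1" (the pictures are not rectified: a ray, as slopes to the right and down, at radius r is drawn at 1 + k1 r^2 times it, then the intrinsics apply), "world_from_camera" (4x4, takes a point from camera to world coordinates). Camera axes: x right, y down, z forward; pixel columns grow to the right and rows downward; lengths in m; the calibration is good to about 2 mm. A picture is of the moment at which its call begins: read the wrist's pose just before it. calibration takes no time and is no camera call; for the wrist camera it gives the pose at the moment of the call.
- robot.job_done(): hands the job in, once; it reports no verdict.
The state is a dict: "clock": time; "joint_positions": joint angles; "qd": joint speeds; "joint_efforts": joint torques, N m; "tcp_pos": TCP position; "orientation": TCP orientation; "ft_force": force on the tool from outside, world axes, zero at the start; "ft_torque": the same for the moment, N m; "width": finger opening in m.
Only numpy, scipy, OpenCV 4.12 (cv2) and the standard library are available. Lean on these libraries where they do the work, as an engineer would, in place of code of your own. Each camera call takes 0.05 s, during which the arm holds its last target. There are 200 camera calls.

TASK

Start the dry-air purge of the leak-test pot. First slide the black flow fader on the controller until its white line stands at the green band; then take the orange bayonet lid from its mat by its black bar, lower its two lugs into the pot's slots, press it down flush on the collar against the sprung seal and turn it clockwise half-way to the lock, until its white pointer stands at the green mark on the rim, never on to the click towards the red mark. Finish while still gripping the lid and holding it there, pressed down flush, and leave the other things on the bench where they are.

Things in the scene. Friction and masses are not known exactly. Their poses are not given: they have to be found in the camera images.
- station: Leak-test station, fixed: a 250 (x) x 380 (y) x 12 mm aluminium plate with the round metal pot at its +y end, the flow controller (190 x 150 mm, white panel 58 mm above the bench) at its -y end and a low blue air tube along its +x edge. Origin: centre of the plate's underside; x points away from the robot, y left, z up; it may stand turned by some degrees.
- pot_mouth (a point): On the pot's upright axis, level with the metal top of the collar (124 mm across), 85 mm above the bench; axes as the station's. The mouth is a brass lip 7 mm thick of 66 mm bore, cut by two slots 20 mm wide at its +x and -x sides that reach out to 43 mm from the axis; under the lip the bore is 86 mm. Flush on the collar, the lid's origin lies 22 mm below this point.
- purge_mark (a point): The green mark on the collar's rim, 57 mm from the pot's axis, 35 degrees clockwise (from above) of the +x slot; another is opposite. Black marks show the slots. The lid turns clockwise only: 0 with its lugs in the slots, 35 degrees at green, spring balls resist from about 54, click at the red mark at 70, stop at 72. It may go in either way round.
- seal (a joint): Black sprung rubber seal ring (radius 45 to 51 mm) round the pot's mouth, m pressed down: 0 free, standing 6 mm proud of the collar; 0.006 level with the collar, the lid flush. It first gives at about 4 N and takes about 9 N to press level. If the turned lid is not kept pressed down it lifts the lid 4 mm, until the lugs catch under the lip.
- lid: Orange bayonet lid, 0.15 to 0.29 kg, standing on its spigot. Origin: centre of the spigot's lower end; z up, x along bar, lugs and white pointers. Steel spigot 62 mm across, 22 mm high, chamfered; lugs at +x and -x 14 mm wide, out to 40.5 mm from the axis, 3 to 11 mm above the origin; flange 104 mm across, 22 to 31 mm up. A half turn makes no difference.
- lid_grip (a point): Middle of the black grip bar on the lid, 50 mm above the lid's origin; the bar is 66 mm long (x), 18 mm thick (y) and stands from the flange at 31 mm to 65 mm above the lid's origin; axes as the lid's.
- lid_mat: Blue mat, fixed, 220 x 180 x 3 mm, on which the lid stands at the start. Origin: centre of its underside.
- flow_fader (a joint): Travel of the fader, m: 0 at the end nearest the robot (closed), 0.100 at the far end; it slides along the station's +x with about 1.5 N of friction and stays where it is left. The middle of the green band is at 0.075.
- fader_top (a point): Centre of the top of the black fader cap, on its white line, 29 mm above the panel. The cap is 14 mm (x, along the track) x 24 mm (y) x 24 mm high, its lower edge 5 mm above the panel; axes as the station's.
- flow_mark (a point): The point on the track between the two green tape marks (each 10 mm long in x), on the panel surface, 29 mm below where fader_top is when the fader stands there; axes as the station's.
- bottle_a: Sealed bottle, red with white label and blue cap, 64 mm across, 190 mm tall; leave alone. Origin: centre of its underside.
- bottle_b: A second bottle like bottle_a; leave alone.
- carton: Small white carton 60 x 60 x 70 mm; leave alone. Origin: centre of its underside.
- module: Small white module 40 x 26 x 16 mm with a brass nipple, lying on the station's plate between pot and controller; leave alone. Origin: centre of its underside.
- spare_ring: Black rubber ring 38 mm across and 6 mm high on the lid's mat; leave alone. Origin: centre of its underside.
- screwdriver: Screwdriver lying on the bench on the station's right; leave alone.
- spanner: Spanner lying on the bench on the station's right; leave alone.
Not all that is in view belongs to the job. Of the things that look like the lid, the smallest one is meant.

How it is judged:
On the way, in this order (a step that is already met when the one before it is completed fails the run):
1. the fader's line stands at the green band (within 5 mm) (value of joint flow_fader between 0.07 and 0.08 m), for 0.2 s.
2. the lid's lugs have gone down through the slots: lid level in the mouth, pressed to within 3.5 mm of flush, its pointers within 0.2 rad of the slots (horizontal distance between lid and pot_mouth below 0.005 m and angle between lid's own z axis and vertical below 0.08 rad and z of lid in the frame of pot_mouth below -0.0185 m and angle between the x axis of lid and the x axis of pot_mouth, either way round below 0.2 rad), for 0.05 s.
At the end, for the whole second after the job is handed in: the fader stands within 5 mm of the green band's middle; the lid sits in the mouth (within 5 mm of its axis, level), held down to within about 2 mm of flush, its pointer within 8 degrees of the green mark (35 degrees clockwise of the slots), still, and still gripped by the fingers (over 2 N) (all of step 1 and horizontal distance between lid and pot_mouth below 0.005 m and angle between lid's own z axis and vertical below 0.08 rad and z of lid in the frame of pot_mouth below -0.0198 m and angle between the x axis of lid and the x axis of pot_mouth, either way round between 0.471239 and 0.750492 rad and contact force between lid and the fingers above 2 N and angular speed of lid below 0.1 rad/s); the arm keeps its last pose, push and grip.
It fails at once if the lid in the pot was turned on to the lock click (over 58 degrees) (horizontal distance between lid and pot_mouth below 0.005 m and angle between lid's own z axis and vertical below 0.08 rad and z of lid in the frame of pot_mouth below -0.0165 m and angle between the x axis of lid and the x axis of pot_mouth, either way round above 1.01229 rad).
It fails at once if a bystander (bottle, carton, module, ring, screwdriver, spanner) was moved more than 30 mm (distance of any of bottle_a, bottle_b, carton, module, spare_ring, screwdriver, spanner from where it was at the start of the episode above 0.03 m).
It also fails if it takes over 59 s, if anything falls off the work surface, if the arm or the gripper's body presses on something with over 40 N, if the wrist force passes 120 N, or if a joint passes its speed limit or range.

## Working session

There is one attempt and no reset: what is moved stays moved. The work goes in short steps, Python scripts to look and compute and a shell command to move; the robot and the scene stay as the last step left them, time stands still between calls to the robot, and variables do not carry over. Pictures are saved under pics/ and viewed, about 8 in all and at most 12, crops included, and the job is handed in when it is done.

```bash
mkdir -p pics; ls; python3 - <<'E'
from station import robot
import cv2,numpy as np
s=robot.sense();print(s, robot.finger_overhang)
for n in("scene","top"):
    cv2.imwrite(f"pics/{n}0.png",robot.camera(n)); c=robot.calibration(n);print(n,c)
E
```

```text
pics
{'clock': 0.0, 'joint_positions': array([ 1.13697201e+00,  5.33841239e-02,  1.61425306e+00, -6.37587520e-07,
        1.47598685e+00, -1.19010848e-01]), 'qd': array([ 7.90026179e-05, -9.59104752e-04,  4.10394318e-04,  4.06791900e-04,
       -1.88809071e-04,  2.33930031e-04]), 'joint_efforts': array([ 1.46449594e-03, -3.93670249e+01, -3.70186293e+01,  7.36181300e-05,
        6.58624631e-03,  1.47062991e-05]), 'tcp_pos': array([0.1932852 , 0.59375197, 0.24107054]), 'orientation': array([-3.13957556e+00, -2.40555965e-04,  2.82677901e+00]), 'ft_force': array([-0.25654434,  0.02815413, -0.19301026]), 'ft_torque': array([-0.0647191 ,  0.0486701 , -0.01101751]), 'width': 0.08527705236285359} 0.011
scene {'fx': 439.71497386058905, 'fy': 439.71497386058905, 'cx': 281.69993397870525, 'cy': 209.37150837520156, 'k1': -0.06639243349507444, 'world_from_camera': array([[ 0.77841609,  0.46653552, -0.42001548,  0.99907226],
       [ 0.62744008, -0.59920198,  0.49726847, -0.59250443],
       [-0.0196807 , -0.65061632, -0.75915154,  0.99153589],
       [ 0.        ,  0.        ,  0.        ,  1.        ]])}
top {'fx': 430.713177841151, 'fy': 430.713177841151, 'cx': 278.8851272908808, 'cy': 210.9703163966294, 'k1': -0.12495594763150843, 'world_from_camera': array([[ 0.02927833, -0.98192423,  0.1869962 ,  0.23442981],
       [-0.99953988, -0.0272774 ,  0.01326506,  0.01126436],
       [-0.00792451, -0.18729854, -0.98227107,  1.37827556],
       [ 0.        ,  0.        ,  0.        ,  1.        ]])}
```

View pics/top0.png

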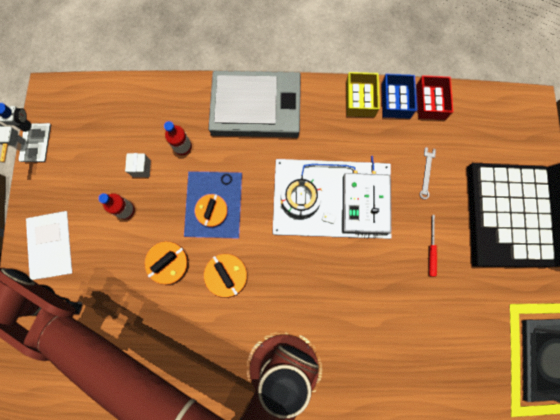

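View pics/scene0.png

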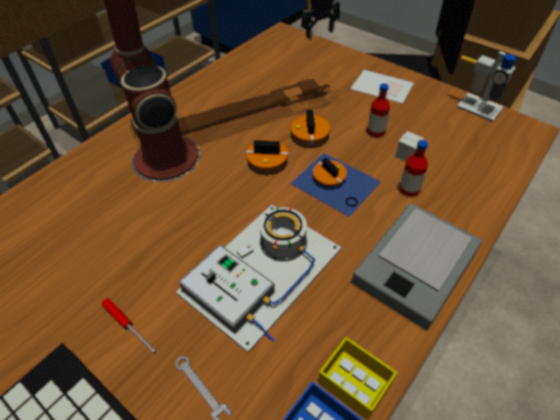

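The top view shows the small lid on the blue mat at (211,210), with two larger decoys at (166,263) and (225,275). The pot is at (301,197) and the fader cap at about (375,210). Next I'll measure them.

```bash
cat >h.py <<'E'
from station import robot
import cv2,numpy as np
def grab(n,name=None):
    c=robot.calibration(n); im=robot.camera(n)
    if name: cv2.imwrite(f"pics/{name}.png",im)
    return im,c
def ray(c,uv):
    K=np.array([[c['fx'],0,c['cx']],[0,c['fy'],c['cy']],[0,0,1.]])
    p=cv2.undistortPoints(np.float64(uv).reshape(-1,1,2),K,np.array([c['k1'],0,0,0,0.]))[:,0]
    T=c['world_from_camera']; d=np.c_[p,np.ones(len(p))]@T[:3,:3].T
    return T[:3,3],d
def onz(c,uv,z):
    o,d=ray(c,uv); return o+d*((z-o[2])/d[:,2])[:,None]
def proj(c,P):
    T=np.linalg.inv(c['world_from_camera']); q=np.atleast_2d(P)@T[:3,:3].T+T[:3,3]
    K=np.array([[c['fx'],0,c['cx']],[0,c['fy'],c['cy']],[0,0,1.]])
    return cv2.projectPoints(q,np.zeros(3),np.zeros(3),K,np.array([c['k1'],0,0,0,0.]))[0][:,0]
def blobs(mask,amin=20):
    n,l,st,ce=cv2.connectedComponentsWithStats(mask.astype('uint8'))
    return [(st[i,4],ce[i],l==i) for i in range(1,n) if st[i,4]>=amin]
def hsv(im): return cv2.cvtColor(im,cv2.COLOR_BGR2HSV)
E
python3 - <<'E'
from h import *
im=cv2.imread('pics/top0.png');c=robot.calibration('top');H=hsv(im)
for a,ce,m in blobs((H[...,0]>8)&(H[...,0]<22)&(H[...,1]>220)&(H[...,2]>200),100): print('orange',a,ce,onz(c,ce,.034))
pts={'lid':(211,210,.05),'potC':(301,197,.085),'fader':(375,210,.087),'plateTL':(276,161,.012),'TR':(391,163,.012),'BL':(274,233,.012),'BR':(391,236,.012),'fl':(373,188,.058)}
for k,v in pts.items(): print(k,onz(c,v[:2],v[2]).round(4))
cv2.imwrite('pics/c1.png',cv2.resize(im[150:245,265:400],None,fx=5.8,fy=5.8,interpolation=cv2.INTER_CUBIC))
E
```

```text
lid [[0.4845 0.2434 0.05  ]]
potC [[ 0.5262 -0.038   0.085 ]]
fader [[ 0.4915 -0.2659  0.087 ]]
plateTL [[0.6625 0.0442 0.012 ]]
TR [[ 0.6673 -0.3384  0.012 ]]
BL [[0.4224 0.0432 0.012 ]]
BR [[ 0.4226 -0.3331  0.012 ]]
fl [[ 0.5681 -0.2667  0.058 ]]
```

View pics/c1.png

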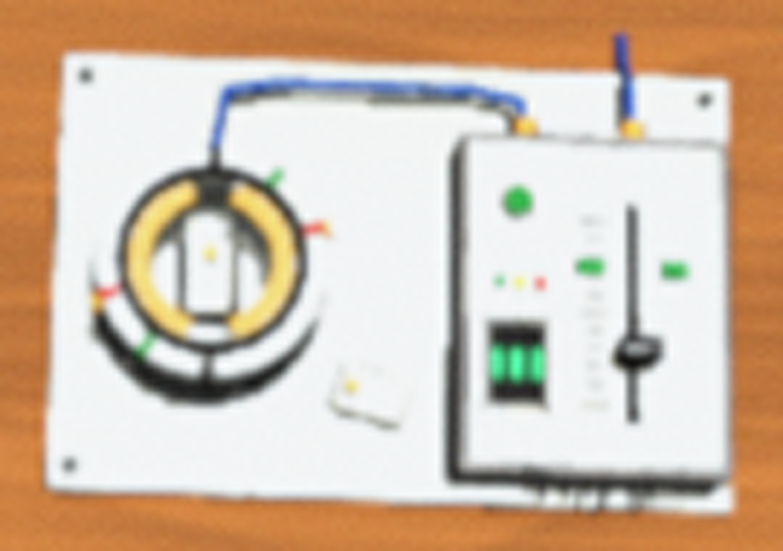

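```bash
R='import numpy'
python3 -m jog '-.025 -.033 0 0 0 0 0;-.05 -.066 0 0 0 0 0;-.075 -.1 0 0 0 0 0;-.1 -.132 0 0 0 0 0;-.125 -.166 0 0 0 0 0'
python3 -m jog '-.025 -.033 0 0 0 0 .4;-.05 -.066 0 0 0 0 .4;-.075 -.1 0 0 0 0 .4;-.1 -.132 0 0 0 0 .4;-.125 -.166 0 0 0 0 .4'
python3 -m jog '-.025 -.033 0 0 0 0 .4;-.05 -.066 0 0 0 0 .4;-.075 -.1 0 0 0 0 .4;-.1 -.132 0 0 0 0 .4;-.125 -.166 0 0 0 0 .4'
python3 -m jog '-.025 -.033 0 0 0 0 .4;-.05 -.066 0 0 0 -6 .4;-.075 -.1 0 0 0 -12 .4;-.1 -.132 0 0 0 -18 .4;-.1 -.132 0 0 0 -18 .4'
python3 - <<'E'
from h import *
s=robot.sense();print(s['clock'],s['tcp_pos'],s['orientation'],s['width'],s['joint_positions'])
im,c=grab('wrist','w1');print(c['world_from_camera'].round(3))
E
```

```text
clock: 0.52
tcp_pos: [0.2605, 0.3959, 0.2407]
orientation: [-3.139, -0.0, 2.828]
ft_force: [-0.1, 0.0, 0.3]
width: 0.0852
clock: 0.93
tcp_pos: [0.3276, 0.1988, 0.2407]
orientation: [-3.139, -0.0, 2.829]
ft_force: [1.6, 0.3, 0.5]
width: 0.0514
clock: 1.35
tcp_pos: [0.3951, 0.0014, 0.241]
orientation: [-3.139, 0.001, 2.828]
ft_force: [0.3, 0.4, 0.6]
width: 0.0514
clock: 1.77
tcp_pos: [0.4501, -0.1604, 0.2405]
orientation: [-3.138, -0.002, 3.14]
ft_force: [-0.3, 0.6, -0.1]
width: 0.0512
1.7667 [ 0.45014257 -0.16041488  0.24046106] [-3.13757336e+00 -1.58017564e-03  3.14016634e+00] 0.051189856043722386 [-0.49579788 -0.31053451  1.94622028 -0.00429699  1.50539138 -2.06489134]
[[ 0.001  0.96   0.28   0.377]
 [ 1.     0.    -0.005 -0.159]
 [-0.005  0.28  -0.96   0.37 ]
 [ 0.     0.     0.     1.   ]]
```

View pics/w1.png

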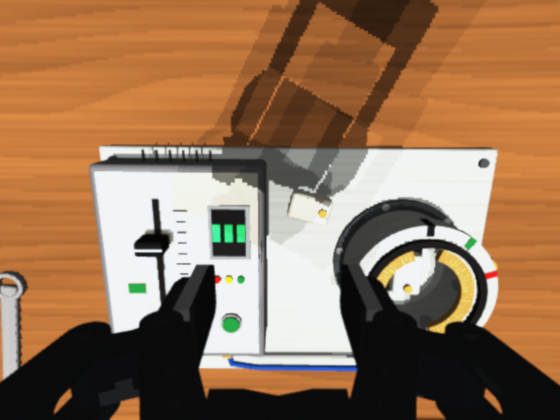

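Wrist view: the fader cap is at about (151,243), with its left green tape at (137,288). The pot is on the right, and its near black slot mark is at (431,230).

```bash
python3 - <<'E'
from h import *
im=cv2.imread('pics/w1.png');c=robot.calibration('wrist');H=hsv(im)
sub=im[190:310,115:200]
cv2.imwrite('pics/c2.png',np.hstack([cv2.resize(sub,None,fx=4.5,fy=4.5,interpolation=cv2.INTER_CUBIC),cv2.resize(im[200:300,420:500],(384,540),interpolation=cv2.INTER_CUBIC)]))
for a,ce,m in blobs((H[...,0]>45)&(H[...,0]<85)&(H[...,1]>120)&(H[...,2]>60),8): print('green',a,ce,onz(c,ce,.058).round(4),onz(c,ce,.085).round(4))
ct=robot.calibration('top');it=cv2.imread('pics/top0.png');Ht=hsv(it)
for a,ce,m in blobs((Ht[...,0]>45)&(Ht[...,0]<85)&(Ht[...,1]>80)&(Ht[...,2]>60),4):
  if 270<ce[0]<395: print('top green',a,ce,onz(ct,ce,.058).round(4),onz(ct,ce,.085).round(4))
print(onz(c,[(151,243)],.087),onz(c,[(155,200),(163,305)],.058), onz(c,[(93,165),(113,350)],.058))
print(onz(c,[(101,147),(496,150)],.012))
E
```

```text
green 174 [216.12068966 232.79310345] [[ 0.4855 -0.2123  0.058 ]] [[ 0.4761 -0.2075  0.085 ]]
green 192 [228.28125    232.82291667] [[ 0.4855 -0.2016  0.058 ]] [[ 0.4761 -0.1977  0.085 ]]
green 169 [240.04733728 233.        ] [[ 0.4857 -0.1912  0.058 ]] [[ 0.4763 -0.1882  0.085 ]]
green 59 [469.94915254 242.94915254] [[0.4954 0.012  0.058 ]] [[ 0.4851 -0.0026  0.085 ]]
green 30 [240.36666667 279.36666667] [[ 0.5307 -0.1923  0.058 ]] [[ 0.5174 -0.1892  0.085 ]]
green 141 [136.65957447 287.93617021] [[ 0.5389 -0.2879  0.058 ]] [[ 0.5249 -0.2766  0.085 ]]
green 184 [230.45108696 324.32608696] [[ 0.5775 -0.2031  0.058 ]] [[ 0.5602 -0.1991  0.085 ]]
top green 15 [353.8 184.2] [[ 0.5786 -0.2056  0.058 ]] [[ 0.5716 -0.2011  0.085 ]]
top green 8 [366.5 195.5] [[ 0.5431 -0.2457  0.058 ]] [[ 0.5368 -0.2404  0.085 ]]
top green 8 [380.625 196.25 ] [[ 0.542  -0.2907  0.058 ]] [[ 0.5357 -0.2845  0.085 ]]
top green 5 [288.8 210.2] [[ 0.4891 -0.0018  0.058 ]] [[ 0.4839 -0.0015  0.085 ]]
top green 67 [353.76119403 212.1641791 ] [[ 0.4885 -0.205   0.058 ]] [[ 0.4833 -0.2006  0.085 ]]
[[ 0.48391097 -0.26007079  0.087     ]] [[ 0.45542837 -0.26337937  0.058     ]
 [ 0.55664322 -0.26531464  0.058     ]] [[ 0.4252368  -0.31183963  0.058     ]
 [ 0.60473463 -0.31732274  0.058     ]]
[[ 0.415292   -0.32473277  0.012     ]
 [ 0.41944462  0.04786863  0.012     ]]
```

View pics/c2.png

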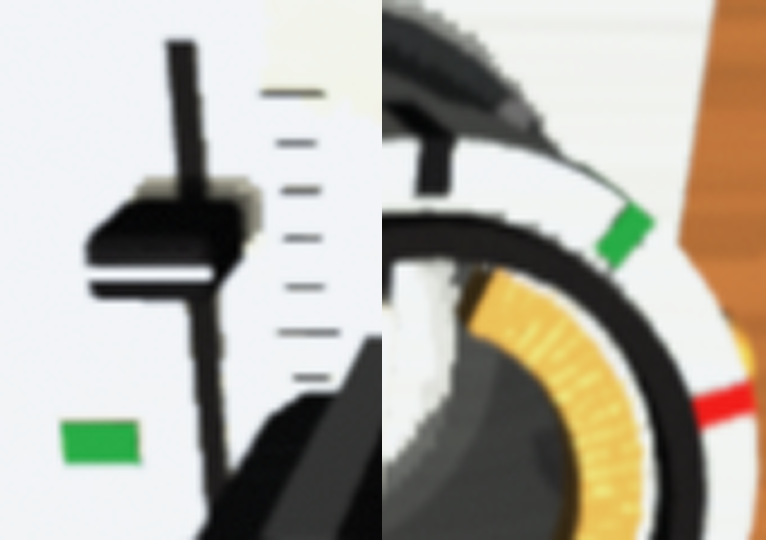

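```bash
python3 -m jog '-.015 -.035 0 0 0 1 .4;-.03 -.07 0 0 0 1 .4;-.041 -.103 0 0 0 1 .4;-.041 -.103 .035 0 0 1 .4;-.041 -.103 .07 0 0 1 .4'
python3 - <<'E'
from h import *
c=robot.calibration('wrist');im,c=grab('wrist','w2');s=robot.sense();print(s['tcp_pos'],s['orientation'])
H=hsv(im)
for a,ce,m in blobs((H[...,0]>45)&(H[...,0]<85)&(H[...,1]>120)&(H[...,2]>60),8): print('green',a,ce,onz(c,ce,.058).round(4))
E
```

```text
clock: 2.23
tcp_pos: [0.4919, -0.263, 0.1725]
orientation: [-3.137, 0.003, 3.118]
ft_force: [0.1, 0.6, -1.1]
width: 0.0513
[ 0.4867795  -0.25879386  0.16170424] [ 3.13676885 -0.01141993  3.11927018]
green 243 [347.95884774 205.01646091] [[ 0.4859 -0.2153  0.058 ]]
green 268 [364.44776119 205.28731343] [[ 0.4864 -0.2042  0.058 ]]
green 264 [380.17045455 205.35227273] [[ 0.4866 -0.1936  0.058 ]]
green 55 [375.07272727 266.49090909] [[ 0.5316 -0.1948  0.058 ]]
green 220 [240.5 280. ] [[ 0.5403 -0.2909  0.058 ]]
green 250 [304.244 279.276] [[ 0.5406 -0.245   0.058 ]]
```

View pics/w2.png

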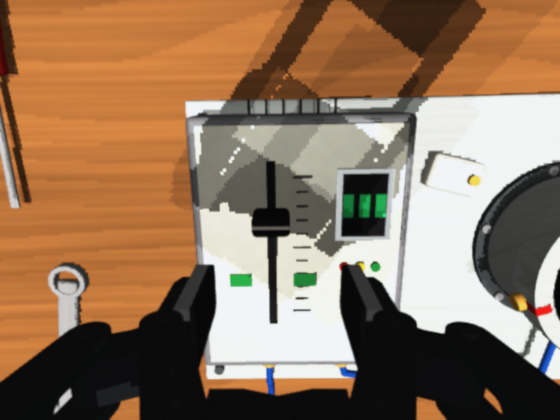

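The cap line is at about (271,222), between the fingers in y. The green tapes are at (240,280) and (304,279).

```bash
python3 -m jog '0 0 0 0 0 0 .4;0 0 0 0 0 0 .4;0 0 0 0 0 0 .4'
python3 - <<'E'
from h import *
s=robot.sense();print(s['tcp_pos'],s['orientation'],s['ft_force'])
im,c=grab('wrist','w3')
s=robot.sense();print(s['tcp_pos'],s['orientation'])
H=hsv(im)
for a,ce,m in blobs((H[...,0]>45)&(H[...,0]<85)&(H[...,1]>120)&(H[...,2]>60),8): print('green',a,ce,onz(c,ce,.058).round(4))
g=im[195:260,240:305].max(2); 
for r in range(195,260,1): print(r,im[r,262:282].mean(0).round().astype(int).tolist(),end=' ')
E
```

```text
clock: 2.53
tcp_pos: [0.4872, -0.2583, 0.1631]
orientation: [3.138, -0.01, 3.12]
ft_force: [0.6, 0.1, 0.0]
width: 0.0511
[ 0.48724301 -0.25830612  0.16311145] [ 3.1375642  -0.01019744  3.12010492] [0.55830091 0.06184198 0.03016022]
[ 0.48775761 -0.25877851  0.16403947] [ 3.13866444 -0.00859918  3.12005233]
green 246 [341.46341463 217.91463415] [[ 0.4862 -0.2153  0.058 ]]
green 267 [358.2247191  217.50187266] [[ 0.4861 -0.2043  0.058 ]]
green 274 [374.38321168 217.75182482] [[ 0.4865 -0.1937  0.058 ]]
green 255 [231.21176471 294.5254902 ] [[ 0.5402 -0.2908  0.058 ]]
green 272 [297.28308824 293.74632353] [[ 0.5407 -0.2447  0.058 ]]
green 83 [346.60240964 342.14457831] [[ 0.5801 -0.2093  0.058 ]]
195 [66, 73, 73] 196 [66, 72, 73] 197 [65, 72, 73] 198 [65, 72, 73] 199 [65, 72, 73] 200 [65, 72, 73] 201 [65, 72, 73] 202 [65, 72, 73] 203 [65, 72, 73] 204 [65, 72, 73] 205 [65, 72, 73] 206 [65, 72, 72] 207 [64, 71, 72] 208 [63, 70, 71] 209 [63, 70, 70] 210 [63, 70, 71] 211 [63, 70, 71] 212 [63, 69, 71] 213 [62, 69, 71] 214 [62, 69, 71] 215 [63, 69, 70] 216 [62, 69, 70] 217 [62, 69, 70] 218 [62, 69, 70] 219 [61, 67, 68] 220 [52, 58, 59] 221 [32, 35, 35] 222 [17, 17, 18] 223 [13, 14, 14] 224 [12, 12, 12] 225 [11, 12, 11] 226 [10, 10, 10] 227 [10, 10, 10] 228 [10, 10, 10] 229 [10, 10, 10] 230 [10, 10, 10] 231 [10, 10, 11] 232 [10, 10, 10] 233 [11, 10, 11] 234 [11, 11, 10] 235 [11, 11, 11] 236 [11, 11, 11] 237 [11, 10, 11] 238 [12, 12, 12] 239 [21, 22, 23] 240 [48, 52, 54] 241 [77, 85, 87] 242 [83, 92, 94] 243 [72, 79, 81] 244 [42, 45, 46] 245 [21, 22, 22] 246 [17, 17, 18] 247 [20, 21, 21] 248 [25, 26, 27] 249 [36, 39, 40] 250 [65, 71, 72] 251 [107, 117, 119] 252 [137, 148, 151] 253 [144, 155, 156] 254 [145, 156, 157] 255 [145, 156, 157] 256 [145, 156, 157] 257 [145, 155, 156] 258 [144, 155, 156] 259 [144, 155, 156]
```

```bash
python3 - <<'E'
from h import *
im=cv2.imread('pics/w3.png');c=robot.calibration('wrist')
d=np.where(im[232].max(1)<30)[0];d=d[(d>220)&(d<300)];print(d.min(),d.max())
u=(d.min()+d.max())/2
print(onz(c,[(u,242)],.087))
s=robot.sense();print(s['tcp_pos'],s['orientation'],s['qd'])
E
```

```text
243 280
[[ 0.49220331 -0.26761689  0.087     ]]
[ 0.48775761 -0.25877851  0.16403947] [ 3.13866444 -0.00859918  3.12005233] [-2.81654786e-03 -6.09402659e-03 -1.36226924e-02 -6.94085668e-05
 -4.54025964e-03 -2.12490088e-03]
```

```bash
python3 -m jog '-.0045 -.009 .025 0 0 0 .4;-.0045 -.009 .05 0 0 0 .4;-.0045 -.009 .07 0 0 0 .4;-.0045 -.009 .085 0 0 0 .4;-.0045 -.009 .085 0 0 0 .4'
python3 -m jog '0 0 0 0 0 0 .4;0 0 0 0 0 0 .4'
python3 - <<'E'
from h import *
s=robot.sense();print(s['tcp_pos'],s['orientation'],s['ft_force'])
im,c=grab('wrist','w4')
E
```

```text
clock: 3.0
tcp_pos: [0.4905, -0.2666, 0.0775]
orientation: [3.137, -0.011, 3.12]
ft_force: [-0.2, 0.7, 0.2]
width: 0.0514
clock: 3.17
tcp_pos: [0.4917, -0.2672, 0.0799]
orientation: [3.139, -0.008, 3.121]
ft_force: [0.5, 0.7, 0.2]
width: 0.0512
[ 0.49172901 -0.26722026  0.07985349] [ 3.1388577  -0.00826714  3.12073141] [0.47823889 0.67901149 0.19399823]
```

Positioned over the cap. Close the fingers, then slide 48 mm.

```bash
python3 -m jog '0 0 .002 0 0 0 .7;0 0 .002 0 0 0 .9;0 0 .002 0 0 0 1;0 0 .002 0 0 0 1;0 0 .002 0 0 0 1' 20
python3 -m jog '-.012 0 0 0 0 0 1;-.024 0 0 0 0 0 1;-.036 0 0 0 0 0 1;-.048 0 0 0 0 0 1;-.048 0 0 0 0 0 1'
python3 -m jog '0 0 0 0 0 0 1;0 0 0 0 0 0 1'
python3 - <<'E'
from h import *
s=robot.sense();print(s['tcp_pos'],s['orientation'],s['ft_force'])
E
```

```text
clock: 3.63
tcp_pos: [0.4928, -0.268, 0.0797]
orientation: [3.141, -0.006, 3.121]
ft_force: [-1.0, 0.0, 6.3]
width: 0.0236
clock: 4.05
tcp_pos: [0.5424, -0.2685, 0.0797]
orientation: [3.14, -0.004, 3.121]
ft_force: [1.3, 3.7, 2.9]
width: 0.0235
clock: 4.22
tcp_pos: [0.5423, -0.2685, 0.0797]
orientation: [3.14, -0.004, 3.122]
ft_force: [1.8, 1.0, 0.8]
width: 0.0237
[ 0.54230903 -0.26851933  0.07973422] [ 3.13979496 -0.0038337   3.12157451] [1.82601078 1.01461473 0.81777631]
```

```bash
python3 -m jog '0 0 0 0 0 0 .4;0 0 0 0 0 0 .4;0 0 0 0 0 0 .4;0 0 -.02 0 0 0 .4;0 0 -.06 0 0 0 .4'
python3 -m jog '.02 0 -.04 0 0 0 .4;.04 0 -.07 0 0 0 .4;.04 0 -.07 0 0 0 .4;.04 0 -.07 0 0 0 .4;.04 0 -.07 0 0 0 .4'
python3 - <<'E'
from h import *
s=robot.sense();print(s['tcp_pos'],s['orientation'],s['ft_force'])
im,c=grab('wrist','w5');H=hsv(im)
gs=[]
for a,ce,m in blobs((H[...,0]>45)&(H[...,0]<85)&(H[...,1]>120)&(H[...,2]>60),40): 
    p=onz(c,ce,.058)[0];print('green',a,ce,p.round(4))
    if abs(p[0]-.54)<.01 and p[1]<-.23: gs.append(p)
mk=np.mean(gs,0); q=proj(c,[mk+[0,0,.029]])[0]; print(mk,q)
u,v=q.round().astype(int)
print([(r,int(im[r,u-5:u+6].mean())) for r in range(v-20,v+20)])
E
```

```text
clock: 4.63
tcp_pos: [0.5384, -0.2664, 0.1336]
orientation: [3.133, -0.015, 3.121]
ft_force: [0.5, 0.0, -0.1]
width: 0.0511
clock: 5.05
tcp_pos: [0.499, -0.2661, 0.2036]
orientation: [3.133, -0.015, 3.121]
ft_force: [0.6, -0.9, -0.3]
width: 0.0513
[ 0.49899266 -0.26613126  0.20361227] [ 3.1328676  -0.01530962  3.12067427] [ 0.55075913 -0.88360629 -0.34878349]
green 204 [342.19607843 188.26470588] [ 0.486  -0.2153  0.058 ]
green 230 [356.62173913 188.63913043] [ 0.4866 -0.2044  0.058 ]
green 215 [370.65581395 188.51627907] [ 0.4867 -0.1938  0.058 ]
green 42 [366.73809524 244.30952381] [ 0.5315 -0.1948  0.058 ]
green 200 [302.96 256.77] [ 0.5409 -0.245   0.058 ]
green 183 [245.3442623  257.45901639] [ 0.5403 -0.2908  0.058 ]
green 71 [538.53521127 314.11267606] [ 0.5953 -0.052   0.058 ]
[ 0.5406015  -0.26793009  0.058     ] [274.14116836 272.42561039]
[(252, 29), (253, 17), (254, 8), (255, 5), (256, 5), (257, 5), (258, 5), (259, 5), (260, 5), (261, 5), (262, 6), (263, 9), (264, 13), (265, 17), (266, 21), (267, 24), (268, 26), (269, 26), (270, 50), (271, 135), (272, 213), (273, 212), (274, 146), (275, 61), (276, 21), (277, 18), (278, 21), (279, 41), (280, 71), (281, 89), (282, 94), (283, 95), (284, 95), (285, 96), (286, 97), (287, 98), (288, 99), (289, 101), (290, 103), (291, 106)]
```

Line at row 272.5, predicted mark 272.4, so the fader is right. Now the pot.

```bash
python3 -m jog '-.01 .04 -.01 .5 -.9 0 .3;-.02 .08 -.02 .5 -.9 0 .2;-.03 .12 -.03 .5 -.9 0 0;-.04 .16 -.04 .5 -.9 0 0;-.046 .2 -.046 .5 -.9 0 0'
python3 -m jog '0 .028 0 0 0 0 0;0 .028 0 0 0 0 0;0 .028 0 0 0 0 0'
python3 - <<'E'
from h import *
s=robot.sense();print(s['tcp_pos'],s['orientation'],s['ft_force'],s['qd'].round(3))
im,c=grab('wrist','w6');np.save('w6.npy',c['world_from_camera'])
H=hsv(im)
for nm,m0 in (('green',(H[...,0]>45)&(H[...,0]<85)&(H[...,1]>120)&(H[...,2]>60)),('red',((H[...,0]<8)|(H[...,0]>172))&(H[...,1]>170)&(H[...,2]>100)),('brass',(H[...,0]>12)&(H[...,0]<30)&(H[...,1]>100)&(H[...,2]>120))):
  for a,ce,m in blobs(m0,15):print(nm,a,ce.round(1),onz(c,ce,.085).round(4))
E
```

```text
clock: 5.52
tcp_pos: [0.5495, -0.0674, 0.2481]
orientation: [3.14, -0.003, 3.121]
ft_force: [-0.1, 0.2, 0.5]
width: 0.0857
clock: 5.77
tcp_pos: [0.5495, -0.0377, 0.2458]
orientation: [3.14, -0.007, 3.124]
ft_force: [-0.3, 0.5, 0.2]
width: 0.0859
[ 0.5495398  -0.03774926  0.245767  ] [ 3.13952102 -0.0073212   3.12397076] [-0.34584253  0.53483149  0.16511025] [-0.047  0.001 -0.001 -0.008 -0.001 -0.005]
green 227 [ 58.3 120.9] [[ 0.4857 -0.1999  0.085 ]]
green 257 [ 71.5 121. ] [[ 0.4859 -0.1903  0.085 ]]
green 237 [ 84.7 121. ] [[ 0.486  -0.1805  0.085 ]]
green 71 [319.2 117.7] [[ 0.4861 -0.0044  0.085 ]]
green 36 [ 92.1 175.4] [[ 0.5272 -0.1816  0.085 ]]
green 192 [ 35.4 186.9] [[ 0.5357 -0.2266  0.085 ]]
green 234 [ 86.5 226.6] [[ 0.5691 -0.1925  0.085 ]]
green 60 [237.  235.5] [[ 0.579  -0.0709  0.085 ]]
red 73 [345.6 154. ] [[0.5136 0.0164 0.085 ]]
red 38 [ 66.2 175.4] [[ 0.527  -0.2015  0.085 ]]
red 69 [209.3 204.1] [[ 0.5519 -0.0919  0.085 ]]
brass 9490 [128.2  18.1] [[ 0.4171 -0.1389  0.085 ]]
brass 60127 [384.3 224.6] [[0.5717 0.0499 0.085 ]]
brass 1823 [309.8  25.6] [[ 0.4234 -0.012   0.085 ]]
brass 1098 [551.9 120.3] [[0.492  0.1685 0.085 ]]
brass 57 [185.  107.6] [[ 0.4772 -0.1049  0.085 ]]
brass 303 [299.9 138.1] [[ 0.5009 -0.019   0.085 ]]
brass 357 [246.1 141.7] [[ 0.5029 -0.0603  0.085 ]]
brass 58 [352.1 147.8] [[0.509  0.0213 0.085 ]]
brass 31 [328.5 175.7] [[0.5305 0.0036 0.085 ]]
brass 553 [245.  211.4] [[ 0.5584 -0.0635  0.085 ]]
brass 27 [201.6 203.6] [[ 0.5514 -0.0981  0.085 ]]
brass 329 [302.4 216.9] [[ 0.5639 -0.017   0.085 ]]
brass 96 [ 37.4 268.8] [[ 0.6052 -0.2384  0.085 ]]
brass 93 [ 99.6 267.8] [[ 0.6055 -0.1873  0.085 ]]
brass 4908 [ 47.2 318.5] [[ 0.652  -0.2387  0.085 ]]
```

View pics/w6.png

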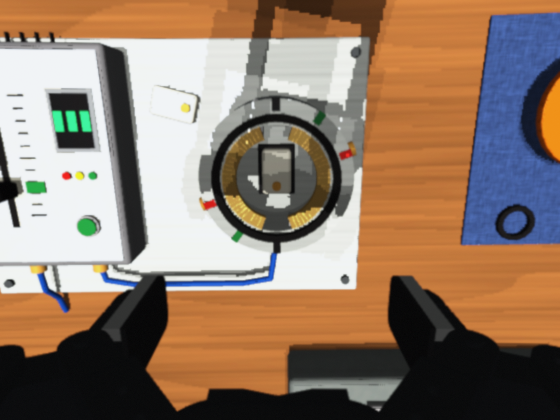

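Pot centre is at (.5326,-.0377). The red and green mark pairs agree on it, and on a station yaw of about -0.6°. Now the lid.

```bash
python3 -m jog '.01 .04 0 0 0 0 0;.02 .08 0 0 0 0 0;.03 .12 0 0 0 0 0;.04 .16 0 0 0 0 0;.05 .2 0 0 0 0 0'
python3 -m jog '0 .04 0 0 0 0 0;0 .08 0 0 0 0 0;0 .081 0 0 0 0 0;0 .081 0 0 0 0 0'
python3 - <<'E'
from h import *
s=robot.sense();print(s['tcp_pos'],s['orientation'],s['ft_force'],s['qd'].round(3))
im,c=grab('wrist','w7');np.save('w7.npy',c['world_from_camera'])
H=hsv(im)
for a,ce,m in blobs((H[...,0]>8)&(H[...,0]<22)&(H[...,1]>215)&(H[...,2]>180),300):
  print('orange',a,ce.round(1))
  (u,v),w,an=cv2.fitEllipse(cv2.convexHull(np.argwhere(m)[:,::-1].astype(np.int32)));print((u,v),w,an,onz(c,(u,v),.034))
E
```

```text
clock: 6.23
tcp_pos: [0.503, 0.162, 0.2455]
orientation: [3.14, -0.009, 3.119]
ft_force: [0.4, -0.4, 0.1]
width: 0.0855
clock: 6.57
tcp_pos: [0.5047, 0.2434, 0.2441]
orientation: [-3.141, -0.011, 3.121]
ft_force: [0.6, -0.4, 0.2]
width: 0.0853
[0.50468274 0.24341898 0.24412901] [-3.1414864  -0.01077496  3.12060287] [ 0.57599369 -0.40378499  0.18367866] [-0.045 -0.021  0.016 -0.012  0.005 -0.009]
orange 3409 [445.1  15.8]
(449.574462890625, 6.439596176147461) (58.2814826965332, 118.16494750976562) 80.1109619140625 [[0.35792519 0.38602687 0.034     ]]
orange 860 [252.4 136.2]
(258.4170837402344, 133.54013061523438) (24.826488494873047, 66.68238067626953) 56.467689514160156 [[0.45455956 0.22774265 0.034     ]]
orange 488 [309.2 141.2]
(308.3694152832031, 143.6838836669922) (17.10737419128418, 62.37736129760742) 159.45152282714844 [[0.46440389 0.27240319 0.034     ]]
orange 386 [247.5 201.7]
(247.08314514160156, 197.06365966796875) (16.905651092529297, 53.99839782714844) 137.45462036132812 [[0.51256521 0.21510405 0.034     ]]
orange 1157 [305.1 202.6]
(303.9573669433594, 200.9662322998047) (26.597623825073242, 70.14298248291016) 57.030792236328125 [[0.51740541 0.26839636 0.034     ]]
```

View pics/w7.png

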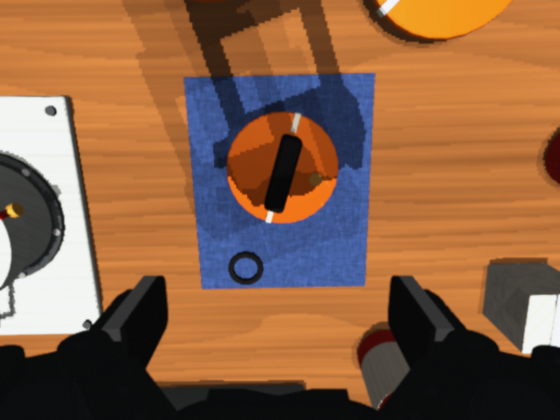

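The lid is at about (283,167). Its white pointers are at (296,123) and (269,216), and the spare ring is at (246,268).

```bash
python3 - <<'E'
from h import *
im=cv2.imread('pics/w7.png');c=robot.calibration('wrist');c['world_from_camera']=np.load('w7.npy');H=hsv(im)
roi=np.zeros(im.shape[:2],bool);roi[95:240,210:360]=1
m=roi&(H[...,0]<25)&(H[...,1]>150)&(H[...,2]>50)
h=cv2.convexHull(np.argwhere(m)[:,::-1].astype(np.int32))
P=onz(c,h[:,0].astype(float),.034)[:,:2]
A=np.c_[2*P,np.ones(len(P))];s=np.linalg.lstsq(A,(P**2).sum(1),rcond=None)[0];r=np.sqrt(s[2]+s[:2]@s[:2]);res=np.linalg.norm(P-s[:2],axis=1)-r
print('circle',s[:2],r,res.std())
w=roi&(H[...,1]<60)&(H[...,2]>100); pts=[]
for a,ce,_ in blobs(w,15): p=onz(c,ce,.034)[0];print('white',a,ce,p);pts.append(p)
k=roi&(im.max(2)<35)
b=[x for x in blobs(k,300)]
for a,ce,mm in b:
  hh=np.argwhere(mm)[:,::-1].astype(np.int32); q=onz(c,cv2.boxPoints(cv2.minAreaRect(hh)).astype(float),.068)[:,:2]
  print('bar',a,ce,cv2.minAreaRect(hh),q.mean(0),[np.linalg.norm(q[1]-q[0]),np.linalg.norm(q[2]-q[1])],np.degrees(np.arctan2(*(q[1]-q[0])[::-1])),np.degrees(np.arctan2(*(q[2]-q[1])[::-1])))
d=pts[0]-pts[-1];print(np.degrees(np.arctan2(d[1],d[0])),np.mean(pts,0))
E
```

```text
circle [0.48706601 0.24815655] 0.05100191359546748 0.00019253087340594032
white 97 [295.3814433  121.48453608] [0.4447986  0.26084441 0.034     ]
white 62 [268.98387097 216.64516129] [0.5320874  0.23511789 0.034     ]
bar 1521 [282.56541749 172.72978304] ((282.57415771484375, 173.02076721191406), (20.60742950439453, 76.38230895996094), 15.64224624633789) [0.48566288 0.24818623] [np.float64(0.06356909296611774), np.float64(0.016637368180124727)] 163.07614431524087 73.52131753228241
163.5782368820637 [0.488443   0.24798115 0.034     ]
```

```bash
python3 -m jog '.009 .002 .02 0 -.6 6 0;.018 .0045 .04 0 -.6 12 0;.018 .0045 .06 0 -.6 15.3 0;.018 .0045 .07 0 -.6 15.3 0;.018 .0045 .07 0 -.6 15.3 0'
python3 -m jog '0 0 0 0 0 0 0;0 0 0 0 0 0 0'
cat > rel.py <<'E'
import sys
from h import *
from scipy.spatial.transform import Rotation as R
x,y,z,yaw=map(float,sys.argv[1:5])
s=robot.sense();o=R.from_euler('xyz',s['orientation']);t=R.from_euler('xyz',[np.pi,0,np.radians(yaw)])
print(s['clock'],s['tcp_pos'].round(4),s['orientation'].round(4),'F',s['ft_force'].round(1),'w',s['width'])
print('rel',o.inv().apply(np.array([x,y,z])-s['tcp_pos']).round(4),np.degrees((o.inv()*t).as_rotvec()).round(2))
E
python3 rel.py .4869 .2482 .049 163.5
```

```text
clock: 7.03
tcp_pos: [0.4849, 0.2448, 0.1709]
orientation: [-3.136, -0.005, 2.851]
ft_force: [0.9, -1.4, -0.4]
width: 0.0857
clock: 7.2
tcp_pos: [0.4857, 0.2439, 0.1715]
orientation: [-3.136, -0.004, 2.85]
ft_force: [0.2, -0.3, 0.1]
width: 0.0856
7.2 [0.4857 0.2439 0.1715] [-3.136  -0.004   2.8501] F [ 0.2 -0.3  0.1] w 0.08557782395339782
rel [-0.0004  0.0052  0.1225] [-0.32 -0.23 -0.2 ]
```

```bash
python3 -m jog '0 .005 .03 -.3 -.2 -.2 0;0 .005 .06 -.3 -.2 -.2 0;0 .005 .085 -.3 -.2 -.2 0;0 .005 .105 -.3 -.2 -.2 0;0 .005 .105 -.3 -.2 -.2 0'
python3 -m jog '0 0 0 0 0 0 0;0 0 0 0 0 0 0'
python3 rel.py .4869 .2482 .049 163.5
```

```text
clock: 7.62
tcp_pos: [0.4843, 0.247, 0.0629]
orientation: [-3.137, -0.006, 2.854]
ft_force: [-1.2, -0.4, -0.5]
width: 0.0855
clock: 7.78
tcp_pos: [0.4854, 0.2471, 0.0645]
orientation: [-3.138, -0.004, 2.854]
ft_force: [-0.6, 0.0, 0.9]
width: 0.085
7.7833 [0.4854 0.2471 0.0645] [-3.1382 -0.0044  2.8536] F [-0.6  0.   0.9] w 0.08499335659070625
rel [-0.0012  0.0015  0.0154] [-0.19 -0.25 -0.  ]
```

```bash
python3 -m jog '-.0012 .0015 .008 -.2 -.3 0 0;-.0012 .0015 .0145 -.2 -.3 0 .3;-.0012 .0015 .0145 -.2 -.3 0 .5;-.0012 .0015 .0145 -.2 -.3 0 .6;-.0012 .0015 .0145 -.2 -.3 0 .7' 60
python3 -m jog '0 0 0 0 0 0 .85;0 0 0 0 0 0 1;0 0 0 0 0 0 1;0 0 0 0 0 0 1;0 0 0 0 0 0 1' 60
python3 rel.py .4869 .2482 .049 163.5
```

```text
clock: 8.2
tcp_pos: [0.4871, 0.2483, 0.0502]
orientation: [3.141, 0.001, 2.854]
ft_force: [0.7, 1.2, -0.7]
width: 0.0387
clock: 8.62
tcp_pos: [0.4875, 0.2485, 0.0507]
orientation: [3.141, 0.002, 2.854]
ft_force: [0.2, -0.1, 2.4]
width: 0.017
8.6167 [0.4875 0.2485 0.0507] [3.1406e+00 2.0000e-03 2.8537e+00] F [ 0.2 -0.1  2.4] w 0.017020368722758798
rel [ 0.0005 -0.0005  0.0017] [0.06 0.11 0.01]
```

```bash
python3 -m jog '0 0 -.015 0 0 0 1;0 0 -.045 0 0 0 1;0 0 -.08 0 0 0 1;0 0 -.115 0 0 0 1;0 0 -.14 0 0 0 1' 90
python3 -m jog '-.011 -.023 0 0 0 0 1;-.023 -.049 0 0 0 0 1;-.036 -.075 0 0 0 0 1;-.048 -.1 0 0 0 0 1;-.06 -.126 0 0 0 0 1'
python3 -m jog '-.012 -.025 0 0 0 -4 1;-.024 -.05 0 0 0 -8 1;-.036 -.075 0 0 0 -12 1;-.048 -.1 0 0 0 -15 1;-.048 -.1 0 0 0 -15.9 1'
python3 -m jog '0 0 0 0 0 0 1;0 0 0 0 0 0 1'
python3 rel.py .5326 -.0377 .185 179.4
```

```text
clock: 9.03
tcp_pos: [0.4873, 0.2485, 0.1929]
orientation: [3.14, 0.003, 2.854]
ft_force: [0.9, 0.2, -2.4]
width: 0.0164
clock: 9.45
tcp_pos: [0.5082, 0.1094, 0.1916]
orientation: [3.141, 0.001, 2.854]
ft_force: [0.4, -0.6, -2.8]
width: 0.0166
clock: 9.87
tcp_pos: [0.5256, -0.004, 0.1904]
orientation: [-3.14, -0.001, 3.129]
ft_force: [-1.6, -0.2, -2.1]
width: 0.0166
clock: 10.03
tcp_pos: [0.5248, -0.0041, 0.1891]
orientation: [-3.14, -0.003, 3.128]
ft_force: [-1.2, -0.5, -3.1]
width: 0.0162
10.0333 [ 0.5248 -0.0041  0.1891] [-3.1404e+00 -3.1000e-03  3.1278e+00] F [-1.2 -0.5 -3.1] w 0.016180051073859537
rel [-0.0083 -0.0335  0.0041] [-0.07 -0.18 -0.19]
```

```bash
python3 -m jog '-.004 -.017 .002 0 -.2 -.2 1;-.0083 -.0335 .004 0 -.2 -.2 1;-.0083 -.0335 .004 0 -.2 -.2 1;-.0083 -.0335 .004 0 -.2 -.2 1'
python3 -m jog '0 0 0 0 0 0 1;0 0 0 0 0 0 1;0 0 0 0 0 0 1'
python3 rel.py .5326 -.0377 .185 179.4
python3 - <<'E'
from h import *
im,c=grab('wrist','w8');np.save('w8.npy',c['world_from_camera']);s=robot.sense();print(s['tcp_pos'],s['orientation'])
E
```

```text
clock: 10.37
tcp_pos: [0.5322, -0.037, 0.1844]
orientation: [-3.141, -0.001, 3.131]
ft_force: [-0.6, 1.3, -3.5]
width: 0.0165
clock: 10.62
tcp_pos: [0.532, -0.036, 0.1844]
orientation: [-3.142, -0.001, 3.132]
ft_force: [1.2, -0.6, -2.5]
width: 0.0168
10.6167 [ 0.532  -0.036   0.1844] [-3.1415e+00 -1.1000e-03  3.1322e+00] F [ 1.2 -0.6 -2.5] w 0.016812617793076946
rel [-0.0006 -0.0017 -0.0006] [-0.   -0.06  0.06]
[ 0.53208932 -0.03620198  0.1844757 ] [-3.14145732e+00 -9.93464761e-04  3.13198424e+00]
```

View pics/w8.png

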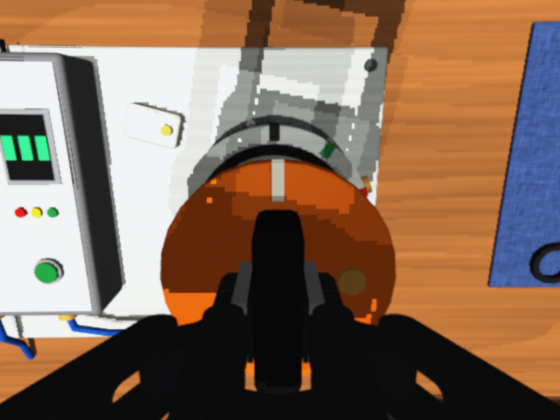

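The held lid is level, with its near pointer at (278,180) just in front of the pot's black slot mark at (274,132). I'll fit the lid centre relative to the TCP.

```bash
python3 - <<'E'
from h import *
im=cv2.imread('pics/w8.png');c=robot.calibration('wrist');c['world_from_camera']=np.load('w8.npy');H=hsv(im)
z=.1678
roi=np.zeros(im.shape[:2],bool);roi[150:318,155:400]=1
m=roi&(H[...,0]<14)&(H[...,1]>215)&(H[...,2]>60)
m=max(blobs(m,200),key=lambda b:b[0])[2]
h=cv2.convexHull(np.argwhere(m)[:,::-1].astype(np.int32))[:,0].astype(float)
h=h[h[:,1]<300];P=onz(c,h,z)[:,:2]
for _ in range(3):
  A=np.c_[2*P,np.ones(len(P))];s=np.linalg.lstsq(A,(P**2).sum(1),rcond=None)[0];r=np.sqrt(s[2]+s[:2]@s[:2]);res=np.linalg.norm(P-s[:2],axis=1)-r
  print(len(P),s[:2],r,res.std()); P=P[abs(res)<.0008]
w=np.zeros_like(roi);w[160:205,265:292]=1
for a,ce,_ in blobs(w&(H[...,1]<80)&(H[...,2]>90),30):print(a,ce,onz(c,ce,z))
# slot mark
w=np.zeros_like(roi);w[118:146,262:288]=1
for a,ce,_ in blobs(w&(im.max(2)<45),30):print('slot',a,ce,onz(c,ce,.085))
w=np.zeros_like(roi);w[205:230,240:310]=1
for a,ce,mm in blobs(w&(im.max(2)<45),30):print('bar',a,ce,onz(c,ce,z+.034))
E
```

```text
32 [ 0.52924729 -0.03509304] 0.049627287535039186 0.0004314839205752943
30 [ 0.5293911  -0.03524216] 0.0495913538664833 0.00020286883511757176
30 [ 0.5293911  -0.03524216] 0.0495913538664833 0.00020286883511757176
492 [277.5 180. ] [[ 0.48811992 -0.03508651  0.1678    ]]
slot 217 [272.03686636 127.91705069] [[ 0.47276432 -0.03828579  0.085     ]]
bar 843 [277.5717675  220.18030842] [[ 0.4942881  -0.03509337  0.2018    ]]
```

```bash
python3 - <<'E'
from h import *
im=cv2.imread('pics/w8.png');c=robot.calibration('wrist');c['world_from_camera']=np.load('w8.npy');H=hsv(im)
for r in range(122,142,3):
  d=np.where(im[r,255:295].max(1)<50)[0]+255; print(r,d.min() if len(d) else 0,d.max() if len(d) else 0, onz(c,[(d.mean(),r)],.085)[0].round(4) if len(d) else '')
m=(H[...,0]>45)&(H[...,0]<85)&(H[...,1]>120)&(H[...,2]>40)
for a,ce,mm in blobs(m,20):print('green',a,ce,onz(c,ce,.085).round(4),onz(c,ce,.058).round(4))
E
```

```text
122 256 291 [ 0.4693 -0.0374  0.085 ]
125 270 278 [ 0.4711 -0.0371  0.085 ]
128 270 278 [ 0.4728 -0.0371  0.085 ]
131 270 278 [ 0.4746 -0.0371  0.085 ]
134 270 278 [ 0.4763 -0.0372  0.085 ]
137 270 278 [ 0.4781 -0.0372  0.085 ]
140 272 275 [ 0.4799 -0.0375  0.085 ]
green 333 [  8.70870871 146.96396396] [[ 0.4833 -0.1962  0.085 ]] [[ 0.4861 -0.2152  0.058 ]]
green 355 [ 25.08450704 147.53521127] [[ 0.4836 -0.1867  0.085 ]] [[ 0.4865 -0.2046  0.058 ]]
green 340 [ 41.47647059 147.87352941] [[ 0.4839 -0.1771  0.085 ]] [[ 0.4868 -0.1939  0.058 ]]
green 120 [327.85  149.575] [[ 0.4859 -0.0045  0.085 ]] [[ 0.4891 -0.0009  0.058 ]]
green 65 [ 52.         212.15384615] [[ 0.5241 -0.1781  0.085 ]] [[ 0.5317 -0.195   0.058 ]]
green 343 [ 45.80758017 272.40816327] [[ 0.5656 -0.1894  0.085 ]] [[ 0.5781 -0.2076  0.058 ]]
```

```bash
python3 rel.py .533 -.0388 .145 179.4
python3 -m jog '-.001 -.0026 .01 0 0 0 1;-.001 -.0026 .02 0 0 0 1;-.001 -.0026 .03 0 0 0 1;-.001 -.0026 .0385 0 0 0 1;-.001 -.0026 .0385 0 0 0 1' 100
python3 -m jog '0 0 0 0 0 0 1;0 0 0 0 0 0 1'
python3 rel.py .533 -.0388 .1107 179.4
```

```text
10.6667 [ 0.5321 -0.0362  0.1845] [-3.1415e+00 -1.0000e-03  3.1320e+00] F [-0.7  0.4 -2.7] w 0.016304331452055013
rel [-0.001  -0.0026  0.0395] [-0.01 -0.06  0.05]
clock: 11.08
tcp_pos: [0.531, -0.0384, 0.1423]
orientation: [3.141, -0.007, 3.132]
ft_force: [-0.7, -0.3, -2.6]
width: 0.0169
clock: 11.25
tcp_pos: [0.5305, -0.0384, 0.1415]
orientation: [3.14, -0.008, 3.132]
ft_force: [0.2, -1.0, -3.2]
width: 0.0163
11.25 [ 0.5305 -0.0384  0.1415] [ 3.1402 -0.0083  3.1318] F [ 0.2 -1.  -3.2] w 0.01633390984079499
rel [-0.0028 -0.0004  0.0308] [ 0.08 -0.48  0.04]
```

```bash
python3 -m jog '-.003 -.0004 0 .1 -.5 0 1;-.003 -.0004 0 .1 -.5 0 1;-.003 -.0004 0 .1 -.5 0 1'
python3 rel.py .533 -.0388 .1107 179.4
python3 -m jog '0 0 .003 0 0 0 1;0 0 .006 0 0 0 1;0 0 .009 0 0 0 1;0 0 .012 0 0 0 1;0 0 .012 0 0 0 1'
python3 rel.py .533 -.0388 .1107 179.4
```

```text
clock: 11.5
tcp_pos: [0.5339, -0.0389, 0.1421]
orientation: [-3.141, 0.001, 3.132]
ft_force: [0.7, 0.9, -2.9]
width: 0.0163
11.5 [ 0.5339 -0.0389  0.1421] [-3.1410e+00  1.4000e-03  3.1318e+00] F [ 0.7  0.9 -2.9] w 0.016315334432360808
rel [0.0009 0.0001 0.0314] [-0.03  0.08  0.04]
clock: 11.92
tcp_pos: [0.5333, -0.0388, 0.129]
orientation: [-3.141, -0.0, 3.132]
ft_force: [0.0, -0.1, -3.3]
width: 0.0167
11.9167 [ 0.5333 -0.0388  0.129 ] [-3.1414e+00 -3.0000e-04  3.1318e+00] F [ 0.  -0.1 -3.3] w 0.016669467699364175
rel [ 0.0003 -0.      0.0183] [-0.01 -0.02  0.04]
```

```bash
python3 -m jog '.0003 0 .002 0 0 0 1;.0003 0 .004 0 0 0 1;.0003 0 .006 0 0 0 1;.0003 0 .008 0 0 0 1;.0003 0 .008 0 0 0 1'
python3 rel.py .533 -.0388 .1107 179.4
```

```text
clock: 12.33
tcp_pos: [0.5327, -0.0387, 0.1204]
orientation: [-3.142, -0.001, 3.132]
ft_force: [-0.4, -0.1, -2.7]
width: 0.0166
12.3333 [ 0.5327 -0.0387  0.1204] [-3.1415e+00 -1.2000e-03  3.1318e+00] F [-0.4 -0.1 -2.7] w 0.01664888975739978
rel [-0.0004 -0.0001  0.0097] [-0.   -0.07  0.04]
```

```bash
python3 -m jog '-.0003 0 .002 0 0 0 1;-.0003 0 .004 0 0 0 1;-.0003 0 .006 0 0 0 1;-.0003 0 .006 0 0 0 1'
python3 -m jog '0 0 .002 0 0 0 1;0 0 .004 0 0 0 1;0 0 .004 0 0 0 1'
python3 rel.py .533 -.0388 .1107 179.4
```

```text
clock: 12.67
tcp_pos: [0.5331, -0.0387, 0.1148]
orientation: [-3.141, -0.001, 3.132]
ft_force: [-2.0, 1.0, 2.8]
width: 0.0168
clock: 12.92
tcp_pos: [0.5336, -0.0388, 0.1114]
orientation: [-3.141, 0.0, 3.132]
ft_force: [-2.6, 0.9, 5.3]
width: 0.016
12.9167 [ 0.5336 -0.0388  0.1114] [-3.1414  0.      3.1318] F [-2.6  0.9  5.3] w 0.015981188403424093
rel [ 0.0006 -0.      0.0007] [-0.01  0.    0.04]
```

```bash
python3 -m jog '0 0 .0015 0 0 0 1;0 0 .003 0 0 0 1;0 0 .003 0 0 0 1;0 0 .003 0 0 0 1'
python3 rel.py .533 -.0388 .1107 179.4
```

```text
clock: 13.25
tcp_pos: [0.5338, -0.0389, 0.1108]
orientation: [-3.141, -0.0, 3.132]
ft_force: [-8.9, 1.3, 13.9]
width: 0.0165
13.25 [ 0.5338 -0.0389  0.1108] [-3.1412e+00 -4.0000e-04  3.1320e+00] F [-8.9  1.3 13.9] w 0.01647355169499098
rel [0.0008 0.0001 0.0001] [-0.02 -0.02  0.05]
```

Flush (bottomed, z .1108). Turn clockwise while pressing.

```bash
python3 -m jog '.0006 0 .003 0 0 3 1;.0006 0 .003 0 0 6 1;.0006 0 .003 0 0 10 1;.0006 0 .003 0 0 14 1;.0006 0 .003 0 0 18 1' 120
python3 rel.py .533 -.0388 .1107 144.4
```

```text
clock: 13.67
tcp_pos: [0.5354, -0.0379, 0.1109]
orientation: [3.139, 0.004, 2.816]
ft_force: [-2.2, 7.0, 12.0]
width: 0.0163
13.6667 [ 0.5354 -0.0379  0.1109] [3.1388 0.004  2.8161] F [-2.2  7.  12. ] w 0.016264700343487634
rel [ 0.002  -0.0016  0.0002] [ 0.19  0.2  16.95]
```

```bash
python3 -m jog '.0015 -.001 .003 .2 .2 4 1;.0015 -.001 .003 .2 .2 8 1;.0015 -.001 .003 .2 .2 12 1;.0015 -.001 .003 .2 .2 16 1;.0015 -.001 .003 .2 .2 17 1'
python3 -m jog '0 0 .003 0 0 0 1;0 0 .003 0 0 0 1;0 0 .003 0 0 0 1'
python3 rel.py .533 -.0388 .1107 144.4
python3 - <<'E'
from h import *
im,c=grab('wrist','w9');np.save('w9.npy',c['world_from_camera'])
E
python3 rel.py .533 -.0388 .1107 144.4
```

```text
clock: 14.08
tcp_pos: [0.5357, -0.0376, 0.1109]
orientation: [3.138, 0.003, 2.519]
ft_force: [-1.4, 5.7, 12.1]
width: 0.0162
clock: 14.33
tcp_pos: [0.5358, -0.0374, 0.1108]
orientation: [3.139, 0.002, 2.52]
ft_force: [-9.6, 3.3, 17.0]
width: 0.0162
14.3333 [ 0.5358 -0.0374  0.1108] [3.1389e+00 2.5000e-03 2.5200e+00] F [-9.6  3.3 17. ] w 0.01620745993601894
rel [ 0.0015 -0.0028  0.0001] [ 0.15  0.14 -0.02]
14.3833 [ 0.5358 -0.0374  0.1108] [3.1388e+00 2.5000e-03 2.5200e+00] F [-10.5   2.2  16.9] w 0.016157510821025664
rel [ 0.0015 -0.0028  0.0001] [ 0.16  0.14 -0.02]
```

View pics/w9.png

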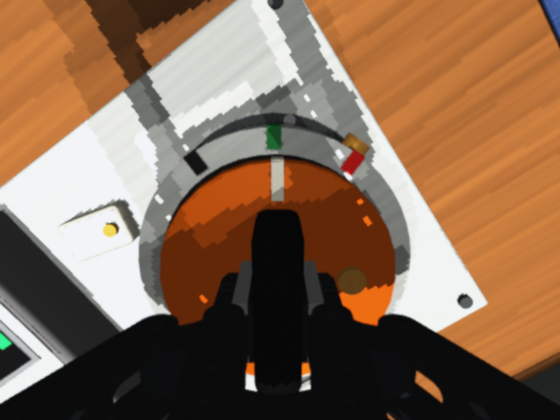

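The white pointer at (278,178) is right in front of the green mark at (274,137), and the lid is flush. One numeric check, including fader in the top view.

```bash
python3 - <<'E'
from h import *
im=cv2.imread('pics/w9.png');c=robot.calibration('wrist');c['world_from_camera']=np.load('w9.npy');H=hsv(im)
w=np.zeros(im.shape[:2],bool);w[158:203,262:294]=1
for a,ce,_ in blobs(w&(H[...,1]<80)&(H[...,2]>90),30):
  mm=np.argwhere(_)[:,::-1].astype(float); P=onz(c,mm,.094)[:,:2]; v=cv2.fitLine(P.astype('f4'),cv2.DIST_L2,0,.01,.01).ravel();print('ptr',a,P.mean(0),np.degrees(np.arctan2(v[1],v[0])))
for a,ce,_ in blobs((H[...,0]>45)&(H[...,0]<85)&(H[...,1]>120)&(H[...,2]>40),30):
  p=onz(c,ce,.085)[0]; print('green',ce,p); d=p[:2]-[.5326,-.0377]; print(np.degrees(np.arctan2(d[1],d[0])))
s=robot.sense();print(s['clock'],s['tcp_pos'],s['ft_force'],s['qd'].round(3))
it,ct=grab('top','t2')
cv2.imwrite('pics/t2c.png',cv2.resize(it[150:245,265:400],None,fx=5.8,fy=5.8,interpolation=cv2.INTER_CUBIC))
E
```

```text
ptr 514 [ 0.49934038 -0.01197466] -35.494366
green [273.51863354 136.20807453] [ 0.4857303  -0.00396202  0.085     ]
144.252717815541
green [  4.06293706 341.83916084] [ 0.48968971 -0.16355573  0.085     ]
-108.82672100833176
14.3833 [ 0.535844   -0.03740895  0.11081046] [-10.54604201   2.17141613  16.87694829] [-0.    -0.001  0.001 -0.    -0.001 -0.002]
```

View pics/t2c.png

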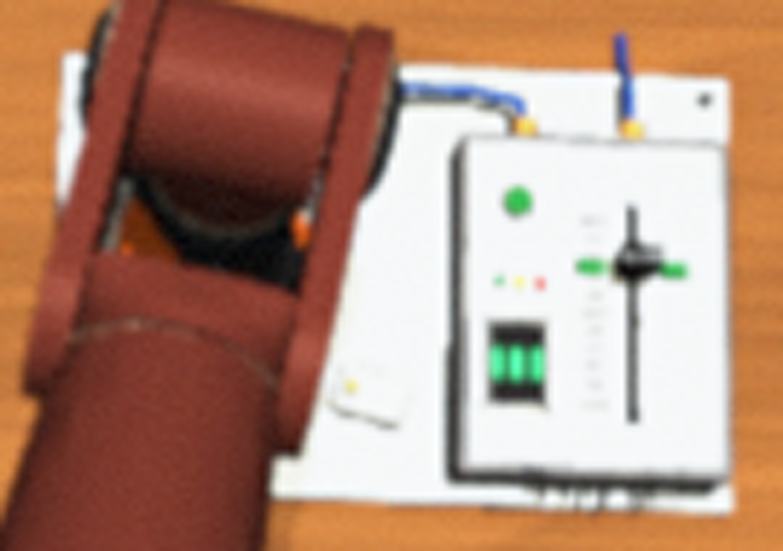

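The pointer angle is 144.5° against 144.3° for the green mark. The fader stands between the tapes at about (635,263) in the crop, and the module hasn't moved. Handing in.

```bash
python3 -c "
from station import robot
print(robot.job_done()); s=robot.sense(); print(s['clock'],s['tcp_pos'],s['ft_force'],s['width'])"
```

```text
the job is handed in; nothing more can be done
None
the job is handed in; nothing more can be done
```

The job is handed in at 14.4 s of the 59 s. The fader is at the green band, and the lid is gripped, pressed flush and turned to the green mark. The hand-in gave no verdict, so these are my own last checks:

- **Fader:** I gripped it and slid it about 49 mm. In the wrist picture its white line then lay within a pixel (under 1 mm) of the computed green-band position. The last top view still shows it between the tapes.
- **Lid fit:** It was gripped by its bar, went through the slots without resistance and bottomed flush. The tool force was about 17 N upward at the end, roughly 20 N of press with the lid's weight.
- **Lid angle:** The pointer measured 144.5° and the green mark 144.3°, well inside the 8° allowed. My turn commands never went past the green mark.
- **Disagreement:** During the turn the tool drifted about 3 mm from the pot axis I had estimated, with about 10 N of side force. I put this down to arm compliance plus grip and calibration offset. The spigot has only 2 mm of radial play in the bore, so the lid itself should be within the 5 mm limit, but I did not measure its centre separately.
- **Bystanders:** The module looks unmoved in the last top view. I did not re-check the others after the start, but nothing in the force readings suggested the arm hit anything.

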